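Set the ribbon gauge to its mark

ROBOT

A 6-joint arm with a two-finger parallel gripper is mounted at the origin on a cart in front of the work surface, level with it; the furniture and walls round the work are solid. World frame = base frame: x ahead of the robot, y to its left, z up, the work surface at z = 0. Lengths are in m, angles in rad, forces in N, time in s.
With the tool pointing down it reaches from about 0.325 to 1 m from the base axis. Payload 5.1 kg.
Tool frame: the origin (TCP) lies midway between the tips of the shut fingers; the grasp point (between the pads) lies bot.grip_point_offset behind it (bot.grip_point_offset is the distance from the TCP to the grasp point, in m); z points along the fingers, y is the line along which they close (so a half turn about z gives the same grasp; the last joint's range is limited). The gripper opens to 85 mm and grips with 20 to 120 N. Pads are 22 mm wide; open, the fingers measure 114 mm over their backs; the gripper's body (76 mm by 85 mm) begins 54 mm behind the grasp point. The pads swing forward as they close: fully open they stand 13 mm farther back than shut.
Start: joints at [1.212, 0.124, 1.65, -0, 1.367, -0.083], TCP at [0.177, 0.625, 0.201] pointing down, gripper open.
Joint ranges: [-2.61, 2.61], [-1.02, 2.33], [0.03, 2.71], [-1.35, 4.49], [0.32, 2.68], [-2.91, 2.91]. Speed limits (rad/s): [2.57, 2.57, 3.14, 3.14, 3.14, 3.14].

INTERFACE

Orientations are given as a unit quaternion [x, y, z, w].
In Python, from station import bot gives the robot as it stands. The module is installed in compiled form; this text tells all that it offers.
- The arm moves only by the shell command python3 -m pendant 'ROWS' [FORCE]. ROWS is JSON, a list that holds one entry, the list of rows, each a list of 5 numbers: the shift along the world's x, y, z in units of 40 mm (1.0 is 40 mm), then the turn about the world's z in units of 8 degrees (1.0 is 8 degrees), then the finger opening in mm, from 0 to 85.4. A call has 1 to 20 rows; each row shifts and turns the commanded pose from where the row before left it; what a row does not reach is not made up. A row lasts 1/10 s, in which the tool goes at most 50 mm and 8.59 degrees, less where a joint would pass 70% of its speed; a pose out of reach is approached as far as the arm can. A call is refused whole if a number of a shift passes 1 or a number of a turn 1, either way. A call with a gripper value outside its range is refused whole. The fingers move at their own pace and stop on an object; FORCE is the grip in N (left out, the last holds). Time passes only in rows, so rows that do not move let the fingers close. It gives the time, the measured TCP pose, the force, the opening and the grip force at its end, in the units of the state.
- bot.get_obs(): the state, without advancing time (a new reading comes with each control period).
- bot.read_camera(name): name is "scene" or "top" or "wrist"; returns a dict with "frame" (420x560x3 uint8, blue, green, red), "range_z" (420x560 float32, m along the optical axis (not along the pixel's ray), 0 where there is no reading), "mtx" (3x3 intrinsics, pixels), "rvec" (rotation vector, rad) and "tvec" (3), from world to camera coordinates, as OpenCV has them. Camera axes: x right, y down, z forward; pixel columns grow to the right and rows downward; lengths in m; the calibration is good to about 2 mm. The wrist camera is an equidistant fisheye: a pixel r from the principal point sees the ray r / f radians off the axis. A picture is of the moment at which its call begins.
- bot.sign_off(): hands the job in; it is judged then, once.
The state is a dict: "t": time; "joint_positions": joint angles; "joint_velocities": joint speeds; "effort": joint torques, N m; "eef_pos": TCP position; "ee_rot": TCP orientation; "ft_force": force on the tool from outside, world axes, zero at the start; "moment": the same for the moment, N m; "finger_gap": finger opening in m; "gripper_force": force on a finger pad.
Only numpy, scipy, OpenCV 4.12 (cv2) and the standard library are available. Lean on these libraries where they do the work, as an engineer would, in place of code of your own. Each camera call takes 0.05 s, during which the arm holds its last target. There are 200 camera calls.

TASK

Set the ribbon gauge on the counter to its mark: draw its sprung slide out by the upright plate until the brass rider it pushes ahead stands level with the brass mark clip on the scale. Then ease the slide all the way back in without letting it snap, so that the rider stays behind at the mark, and leave the clip and the other things on the counter where they are.

Things in the scene. Friction and masses are not known exactly. Their poses are not given: they have to be found in the camera images.
- ribbon_gauge: Fixed gauge on a dark wooden base 335x104 mm, top at z 12 mm. Origin on the counter, on the slide's centre line. Its +x points away from the robot (within 0.45 rad) to the grey spring housing (x +65..+155, y -27..+35, up to z 58 mm). The steel blade, 32 mm wide, top at z 22 mm, leaves the housing along -x. Beside it at y +40 mm runs the rider's groove; its outer wall is a scale ticked every 10 mm.
- slide (a joint): How far the slide is drawn out, m: 0 = home against its stop, grows as it is pulled along the gauge's -x, stop at 0.125. A spring pulls it home with about 4 N at 0 and 7.5 N at 0.12; it runs home by itself, and fast, if let go.
- pull_plate (a point): Middle of the top edge of the slide's upright steel pull plate, 67 mm above the counter. The plate is 10 mm thick (gauge x), 50 mm wide (y), stands 45 mm proud of the blade. At home it is at gauge x -20 mm, leaving 80 mm free between it and the housing for a finger to hook behind it from above, over the blade; free in front too.
- pusher_face (a point): Middle of the front face of the slide's arm over the groove (12 mm tall, gauge y +40 mm, 26 mm above the counter, 5 mm ahead of the plate's middle along -x). It pushes the rider along -x as the slide is drawn out and leaves it there when the slide goes back.
- rider: Loose brass block, 24 mm along the groove, 18 wide, 22 tall, with a thin upright ridge across the middle of its top (to 29 mm); about 60 g. Lies in the groove (22 mm wide, walls 7 mm high, end at gauge x -159 mm) 3 to 20 mm ahead of the pusher; stays by friction. Origin in the middle of its underside, below the ridge; axes as the gauge's.
- mark_fin (a point): The mark: inner upper end of the thin upright brass fin on the stiff clip, 16 mm long, that straddles the scale beside the groove (gauge y +54 mm, 34 mm above the counter, somewhere at gauge x -95 to -140 mm). The rider is level with it when ridge and fin are in line across the gauge (same gauge x).
- ribbon_gold: Bystander: spool of gold ribbon lying flat, 64 mm across, 26 mm high. Origin centre of underside.
- carton_small: Bystander: small cream carton standing, 41 x 50 x 82 mm. Origin centre of underside.
- praline_2: Bystander: wrapped sweet with twisted ends, 51 x 24 x 24 mm, lying on the counter. Origin centre of underside.
Things that resemble listed ones, but are neither listed nor needed, are in the scene too. Several things have the shape of the rider; the one meant has the colours described above.

How it is judged:
On the way:
1. the slide is drawn out with its pusher behind the rider (gap under 8 mm) and the rider within 7 mm of the mark (x of rider in the frame of mark_fin between -0.007 and 0.007 m and x of pusher_face in the frame of rider between 0 and 0.02 m), for 0.2 s.
At the end, for the whole second after the job is handed in: The slide is home (within 4 mm) and the rider stands upright and at rest in its groove, its ridge within 7 mm of the mark fin along the gauge (x of rider in the frame of mark_fin between -0.007 and 0.007 m and y of rider in the frame of ribbon_gauge between 0.034 and 0.046 m and angle between rider's own z axis and vertical below 0.15 rad and linear speed of rider below 0.02 m/s and value of joint slide below 0.004 m); the robot touches nothing.
It fails at once if the slide snaps home (faster than 0.4 m/s) (velocity of joint slide below -0.4 m/s).
It fails at once if the mark clip is shifted by more than 4 mm (distance of mark_fin from where it was at the start of the episode above 0.004 m).
It fails at once if a bystander is shifted by more than 30 mm (distance of any of ribbon_gold, carton_small, praline_2 from where it was at the start of the episode above 0.03 m).
It also fails if it takes over 40 s, if anything falls off the work surface, if the arm or the gripper's body presses on something with over 40 N, if the wrist force passes 120 N, or if a joint passes its speed limit or range.

## Working session

There is one attempt and no reset: what is moved stays moved. The work goes in short steps, Python scripts to look and compute and a shell command to move; the robot and the scene stay as the last step left them, time stands still between calls to the robot, and variables do not carry over. Pictures are saved under pics/ and viewed, at most 10 in all, crops included, and the job is handed in when it is done.

```bash
mkdir -p pics; cat > h.py <<'E'
import numpy as np,cv2
from station import bot
def cam(n):
    c=bot.read_camera(n); R=cv2.Rodrigues(np.array(c['rvec'],float))[0]
    c['R']=R; c['t']=np.array(c['tvec'],float).ravel(); return c
def ray(c,u,v):
    K=c['mtx']; d=np.array([(u-K[0,2])/K[0,0],(v-K[1,2])/K[1,1],1.]); return -c['R'].T@c['t'], c['R'].T@d
def onz(c,u,v,z):
    o,d=ray(c,u,v); return o+d*(z-o[2])/d[2]
def dep(c,u,v):
    o,d=ray(c,u,v); return o+d*c['range_z'][int(v),int(u)]
E
python3 - <<'E'
from h import *
import pickle
d={n:cam(n) for n in('top','scene')}
pickle.dump(d,open('c0.pkl','wb'))
for n in d: cv2.imwrite(f'pics/{n}0.png',d[n]['frame']); print(n,-d[n]['R'].T@d[n]['t'])
o=bot.get_obs();print(o['t'],o['eef_pos'],o['ee_rot'],o['finger_gap'],bot.grip_point_offset)
E
```

```text
top [0.40046999 0.10681075 1.16787988]
scene [-0.02213217 -0.29484335  0.63186147]
0.1 [0.17680656 0.62485973 0.19988214] [ 1.37461337e-01  9.90506679e-01 -9.25063945e-04 -2.09559848e-04] 0.08565869100292683 0.0187
```

View pics/top0.png

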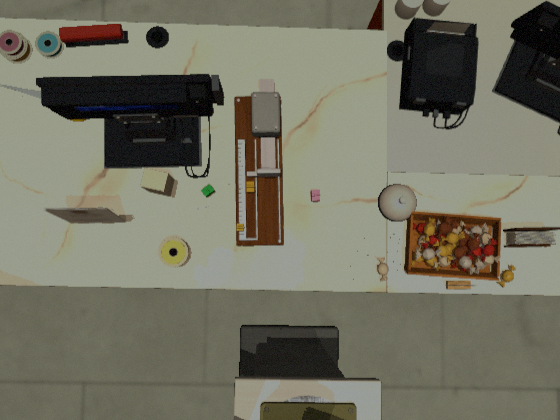

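View pics/scene0.png

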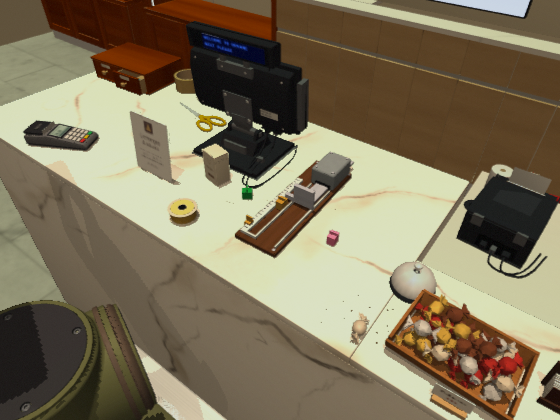

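```bash
python3 - <<'E'
from h import *
import pickle
d=pickle.load(open('c0.pkl','rb'));c=d['top'];s=d['scene']
a=cv2.resize(c['frame'][70:255,190:330],None,fx=3.2,fy=3.2,interpolation=cv2.INTER_CUBIC)
b=cv2.resize(s['frame'][150:260,230:360],None,fx=3.0,fy=3.0,interpolation=cv2.INTER_CUBIC)
im=np.zeros((592,840,3),np.uint8);im[:a.shape[0],:a.shape[1]]=a;im[:b.shape[0],450:450+b.shape[1]]=b
cv2.imwrite('pics/crop.png',im[:,:800])
hsv=cv2.cvtColor(c['frame'],cv2.COLOR_BGR2HSV)
# base: reddish brown
m=cv2.inRange(hsv,(0,90,30),(15,255,160));m[:, :225]=0;m[:,295:]=0;m[:85]=0;m[255:]=0
cs=cv2.findContours(cv2.morphologyEx(m,cv2.MORPH_CLOSE,np.ones((9,9))),0,2)[0];k=max(cs,key=cv2.contourArea)
r=cv2.minAreaRect(k);bx=cv2.boxPoints(r);print(r);P=np.array([onz(c,u,v,.012) for u,v in bx]);print(P.round(4),np.linalg.norm(np.diff(P,axis=0),axis=1))
m=cv2.inRange(hsv,(18,140,80),(32,255,255))
for q in cv2.findContours(m,0,2)[0]:
    if cv2.contourArea(q)>8: 
        rr=cv2.minAreaRect(q);print('brass',rr,onz(c,*rr[0],.03).round(4),dep(c,*rr[0]).round(4))
E
```

```text
((258.63861083984375, 170.81231689453125), (148.2185821533203, 47.04741668701172), 89.26547241210938)
[[0.7665 0.1766 0.012 ]
 [0.7711 0.0714 0.012 ]
 [0.4392 0.0607 0.012 ]
 [0.4357 0.1633 0.012 ]] [0.10530547 0.3320652  0.10271453]
brass ((507.2500305175781, 275.75), (9.899495124816895, 21.92030906677246), 45.0) [ 0.3816 -0.4265  0.03  ] [ 0.3815 -0.4297  0.0232]
brass ((432.00006103515625, 260.5000305175781), (7.77817440032959, 9.192388534545898), 45.0) [ 0.4112 -0.2619  0.03  ] [ 0.4111 -0.26    0.036 ]
brass ((416.5755310058594, 260.23590087890625), (4.856429100036621, 14.375029563903809), 60.945396423339844) [ 0.411  -0.2283  0.03  ] [ 0.4109 -0.224   0.0444]
brass ((451.00006103515625, 242.50003051757812), (21.92030906677246, 31.819805145263672), 45.0) [ 0.451  -0.3039  0.03  ] [ 0.4499 -0.2951  0.0544]
brass ((239.5, 226.5), (7.0, 7.0), 90.0) [0.4756 0.1562 0.03  ] [0.4757 0.1563 0.0271]
brass ((429.00006103515625, 229.50001525878906), (10.28591251373291, 23.25510597229004), 26.56505012512207) [ 0.4783 -0.2557  0.03  ] [ 0.4764 -0.2469  0.0578]
brass ((250.0, 186.0), (10.0, 8.0), 90.0) [0.5641 0.1358 0.03  ] [0.5618 0.1354 0.0462]
brass ((78.0, 119.5), (1.0, 10.0), 90.0) [0.7006 0.5128 0.03  ] [0.6726 0.4748 0.1364]
```

View pics/crop.png

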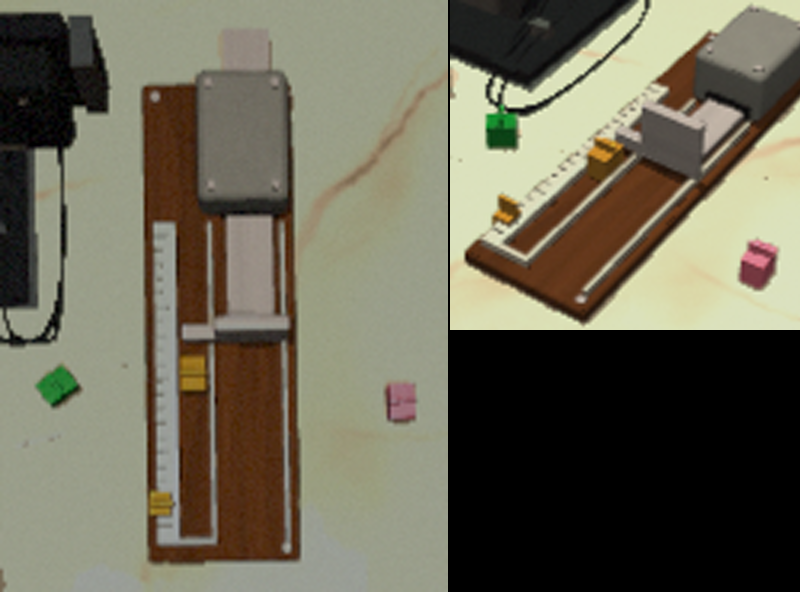

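```bash
python3 - <<'E'
from h import *
import pickle
d=pickle.load(open('c0.pkl','rb'));c=d['top']
Z=c['range_z']
P=np.array([[dep(c,u,v) for u in range(225,300)] for v in range(85,255)])
z=P[...,2]
for lo,hi,rows,n in((.058,.075,(150,185),'plate'),(.05,.066,(92,140),'housing')):
    m=(z>lo)&(z<hi); vv,uu=np.nonzero(m); vv=vv+85;uu=uu+225
    k=(vv>=rows[0])&(vv<rows[1])&(uu>240)
    Q=np.array([dep(c,u,v) for u,v in zip(uu[k],vv[k])])
    print(n,k.sum(),uu[k].min(),uu[k].max(),vv[k].min(),vv[k].max(),Q.mean(0).round(4),Q.min(0).round(4),Q.max(0).round(4))
g=np.array([np.cos(.036),np.sin(.036)])
# lit top edge of plate in crop coordinates
for u,v in((215,322),(290,322)): print(onz(c,190+u/3.2,70+v/3.2,.067).round(4))
for n,u,v,h in(('rider ridge',194,374,.029),('fin',161,503,.034),('pusher',198,338,.03)): 
    p=onz(c,190+u/3.2,70+v/3.2,h); print(n,p.round(4),'gx',(p[:2]@g).round(4))
E
```

```text
plate 121 257 280 169 174 [0.5915 0.0971 0.0671] [0.586  0.0724 0.059 ] [0.5967 0.121  0.0722]
housing 1172 251 280 92 133 [0.7201 0.1062 0.0583] [0.6756 0.0738 0.0502] [0.7672 0.138  0.065 ]
[0.5918 0.1205 0.067 ]
[0.5931 0.0711 0.067 ]
rider ridge [0.5624 0.1344 0.029 ] gx 0.5669
fin [0.4739 0.1542 0.034 ] gx 0.4791
pusher [0.587  0.1323 0.03  ] gx 0.5914
```

```bash
python3 -m pendant '[[[0.5,-0.5,0.3,-1,85],[1,-1,0.3,-1,85],[1,-1,0,-1,85],[1,-1,0,-1,85],[1,-1,0,-1,85],[1,-1,0,-1,85],[1,-1,0,-1,85],[0.3,-1,0,-1,85],[0,-1,0,-1,85],[0,-1,0,0,85],[0,-1,0,0,85],[0,-1,0,0,85],[0,-1,0,0,85],[0,0,0,0,85],[0,0,0,0,85]]]' 40; python3 -c "
from h import *
c=cam('wrist');cv2.imwrite('pics/w1.png',c['frame'])"
```

```text
t: 1.6
eef_pos: [0.4203, 0.1534, 0.2231]
ee_rot: [0.694, 0.72, 0.0, -0.0]
ft_force: [0.3, 0.7, 0.3]
finger_gap: 0.085
gripper_force: 0.0
```

View pics/w1.png

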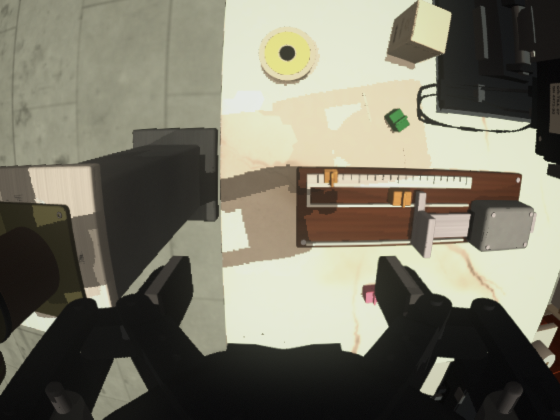

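The crop and the views confirm the choice: the brass block in the groove is the rider (top view pixel 250,186). The green (208,190) and pink (315,195) blocks lie loose on the counter, so they are decoys. The clip is at (240,227). The wrist view shows the fingers closing along the gauge axis and the plate clear on both sides, so I'll grip the plate between the fingers.

```bash
python3 -m pendant '[[[1,-0.4,0,0,85],[1,-0.4,0,0,85],[1,-0.4,0,0,85],[1,-0.2,0,0,85],[0.28,0,0,0,85],[0,0,0,0,85],[0,0,-1,0,85],[0,0,-1,0,85],[0,0,-1,0,85],[0,0,-0.5,0,85],[0,0,0,0,85],[0,0,0,0,85]]]' 40; python3 -c "
from h import *
c=cam('top');cv2.imwrite('pics/t2.png',cv2.resize(c['frame'][70:255,190:330],None,fx=3.2,fy=3.2))
c=cam('scene');cv2.imwrite('pics/s2.png',cv2.resize(c['frame'][130:270,220:370],None,fx=4,fy=4))"
```

```text
t: 2.85
eef_pos: [0.591, 0.0991, 0.0841]
ee_rot: [0.693, 0.721, 0.0, 0.0]
ft_force: [0.3, 0.0, 1.8]
finger_gap: 0.0852
gripper_force: 0.0
```

View pics/s2.png

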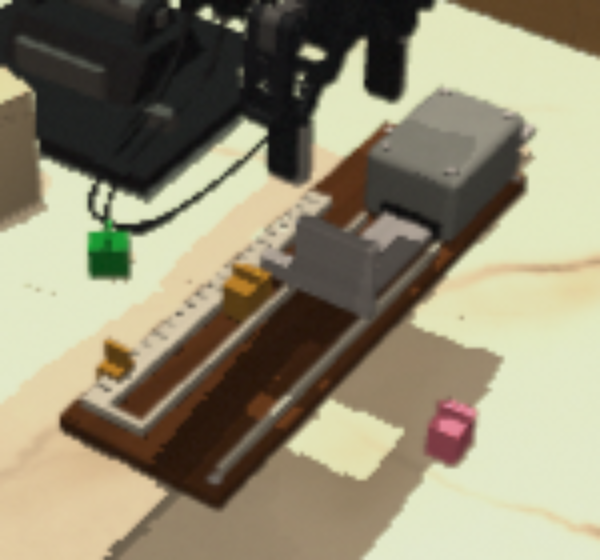

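The fingers hang above the plate. Before descending I'll check their pixel against the measured TCP.

```bash
python3 -c "
from h import *
c=cam('scene')
for p in((.545,.0975,.097),(.637,.1,.097),(.5915,.097,.067),(.5915,.122,.067)):
    q=cv2.projectPoints(np.array([p]),np.array(c['rvec'],float),c['t'],c['mtx'],None)[0].ravel();print(p,((q-[220,130])*4).round())
"
```

```text
(0.545, 0.0975, 0.097) [283. 226.]
(0.637, 0.1, 0.097) [377. 142.]
(0.5915, 0.097, 0.067) [332. 228.]
(0.5915, 0.122, 0.067) [295. 211.]
```

```bash
python3 -c "
from h import *
c=cam('scene')
for u,v in((288,140),(288,160),(288,172),(385,70),(385,88),(340,262),(440,110)): print(u,v,dep(c,220+u/4,130+v/4).round(4))
P=[];
c=cam('top')
z=c['range_z']
for u in range(235,300,6): print(u,[tuple(dep(c,u,v)[[0,2]].round(3)) for v in (150,171,186)])
"
```

```text
288 140 [0.5373 0.0905 0.1577]
288 160 [0.538  0.0906 0.1454]
288 172 [0.5378 0.0903 0.1384]
385 70 [0.634  0.0969 0.146 ]
385 88 [0.6351 0.0967 0.1343]
340 262 [0.5884 0.0889 0.0497]
440 110 [0.7408 0.1199 0.0545]
235 [(np.float64(0.553), np.float64(0.451)), (np.float64(0.521), np.float64(0.465)), (np.float64(0.5), np.float64(0.475))]
241 [(np.float64(0.553), np.float64(0.452)), (np.float64(0.522), np.float64(0.464)), (np.float64(0.5), np.float64(0.475))]
247 [(np.float64(0.56), np.float64(0.419)), (np.float64(0.6), np.float64(0.011)), (np.float64(0.501), np.float64(0.467))]
253 [(np.float64(0.56), np.float64(0.419)), (np.float64(0.6), np.float64(0.011)), (np.float64(0.501), np.float64(0.47))]
259 [(np.float64(0.561), np.float64(0.417)), (np.float64(0.558), np.float64(0.259)), (np.float64(0.501), np.float64(0.473))]
265 [(np.float64(0.561), np.float64(0.42)), (np.float64(0.554), np.float64(0.282)), (np.float64(0.5), np.float64(0.477))]
271 [(np.float64(0.561), np.float64(0.419)), (np.float64(0.554), np.float64(0.283)), (np.float64(0.501), np.float64(0.475))]
277 [(np.float64(0.562), np.float64(0.415)), (np.float64(0.557), np.float64(0.267)), (np.float64(0.501), np.float64(0.478))]
283 [(np.float64(0.562), np.float64(0.417)), (np.float64(0.604), np.float64(0.001)), (np.float64(0.501), np.float64(0.478))]
289 [(np.float64(0.563), np.float64(0.414)), (np.float64(0.604), np.float64(0.001)), (np.float64(0.501), np.float64(0.477))]
295 [(np.float64(0.563), np.float64(0.417)), (np.float64(0.605), np.float64(-0.003)), (np.float64(0.502), np.float64(0.471))]
```

View pics/t2.png

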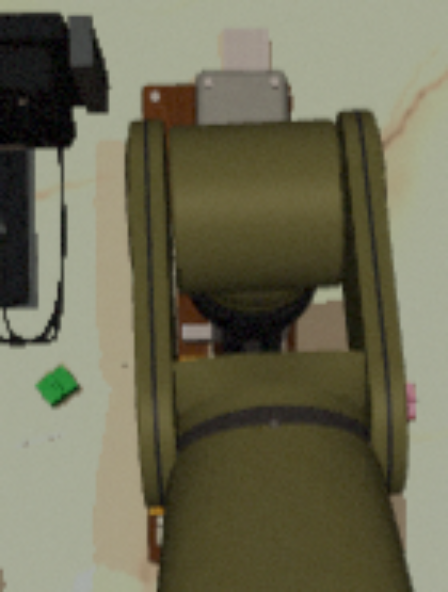

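```bash
python3 -c "
from h import *
o=bot.get_obs();print(o['t'],o['eef_pos'],o['joint_positions'],o['ft_force'])
c=cam('scene')
for v in range(150,240,8): print(v,dep(c,220+288/4,130+v/4).round(4), c['frame'][130+v//4,292])
c=cam('wrist'); cv2.imwrite('pics/w3.png',c['frame'])
"
```

```text
3.1 [0.59282032 0.09831889 0.0856082 ] [7.50262766e-02 1.13063119e-01 1.86412794e+00 2.46471000e-05
 1.16087677e+00 3.64384873e-02] [-0.66634593 -0.04115664 -0.38799696]
150 [0.5382 0.091  0.151 ] [19 20 19]
158 [0.5368 0.0899 0.1476] [17 17 15]
166 [0.536  0.0892 0.1436] [17 17 17]
174 [0.5364 0.0892 0.1385] [19 19 18]
182 [0.5425 0.0933 0.1283] [ 98 118 131]
190 [ 0.6811  0.1883 -0.0014] [167 208 228]
198 [ 0.6761  0.1847 -0.003 ] [167 207 228]
206 [ 0.6688  0.1795 -0.0024] [165 203 224]
214 [0.6432 0.1617 0.0153] [140 163 175]
222 [0.6346 0.1557 0.0174] [168 195 210]
230 [0.6286 0.1514 0.0172] [168 196 210]
238 [0.6228 0.1472 0.0168] [108 127 135]
```

View pics/w3.png

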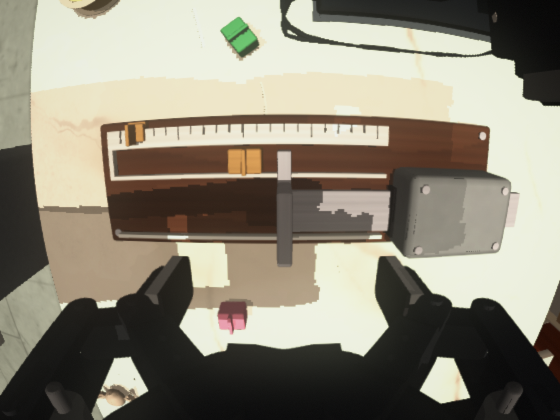

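The wrist view shows the plate (285,210) centred between the fingers. In the depth image the open tips sit higher than the TCP suggests, so I'll go down a step and look again.

```bash
python3 -m pendant '[[[0,0,-0.5,0,60],[0,0,-0.5,0,40],[0,0,0,0,40],[0,0,0,0,40],[0,0,0,0,40]]]' 40; python3 -c "
from h import *
c=cam('scene');cv2.imwrite('pics/s4.png',cv2.resize(c['frame'][130:270,220:370],None,fx=4,fy=4))"
```

```text
t: 3.7
eef_pos: [0.5926, 0.0981, 0.0449]
ee_rot: [0.693, 0.721, 0.001, 0.001]
ft_force: [0.5, 0.4, -0.2]
finger_gap: 0.04
gripper_force: 0.0
```

View pics/s4.png

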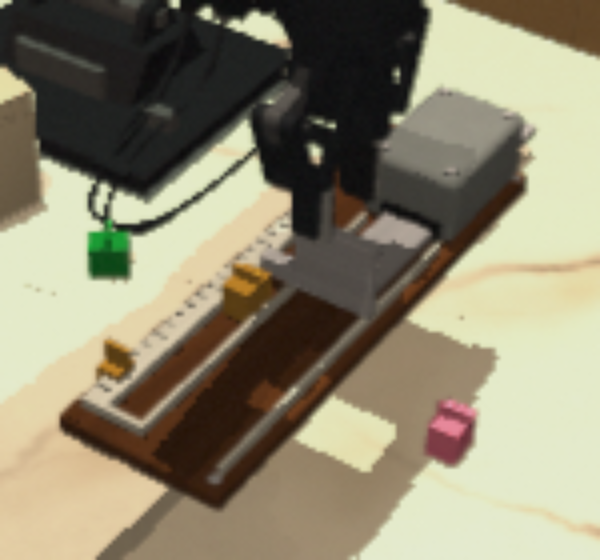

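The near fingertip (307,238) is in front of the plate, still about level with its top edge. I'll lower it further, close gently and check the force.

```bash
python3 -m pendant '[[[0,0,-0.3,0,40],[0,0,0,0,25],[0,0,0,0,25],[0,0,0,0,25]]]' 40; python3 -m pendant '[[[0,0,0,0,0],[0,0,0,0,0],[0,0,0,0,0],[0,0,0,0,0],[0,0,0,0,0]]]' 80;python3 -c "
from h import *
c=cam('scene');cv2.imwrite('pics/s5.png',cv2.resize(c['frame'][130:270,220:370],None,fx=4,fy=4))
print(bot.get_obs()['ft_force'])
for v in range(180,300,8): print(v,dep(c,220+312/4,130+v/4).round(4), c['frame'][130+v//4,298])
"
```

```text
t: 4.15
eef_pos: [0.5916, 0.098, 0.0314]
ee_rot: [0.693, 0.721, -0.0, -0.0]
ft_force: [-0.1, -0.3, 0.7]
finger_gap: 0.0248
gripper_force: 0.0
t: 4.65
eef_pos: [0.5924, 0.0981, 0.0319]
ee_rot: [0.693, 0.721, 0.001, 0.001]
ft_force: [3.3, 0.1, -0.3]
finger_gap: 0.0065
gripper_force: 78.5
[ 4.33711565  0.4147912  -0.24898419]
180 [0.5496 0.0837 0.1297] [16 15 14]
188 [0.5477 0.0823 0.1264] [14 15 13]
196 [0.5507 0.0841 0.1189] [19 18 17]
204 [0.5772 0.1013 0.0901] [20 19 20]
212 [0.5753 0.0999 0.0866] [19 19 18]
220 [0.5771 0.1008 0.0798] [20 16 18]
228 [0.5747 0.099  0.0768] [19 17 18]
236 [0.5787 0.1014 0.0677] [26 28 28]
244 [0.5874 0.107  0.0541] [71 76 81]
252 [0.5872 0.1066 0.0488] [72 78 83]
260 [0.5882 0.107  0.0424] [72 77 82]
268 [0.588  0.1066 0.037 ] [69 74 79]
276 [0.5875 0.106  0.0319] [69 74 79]
284 [0.5881 0.1061 0.0257] [72 77 82]
292 [0.5872 0.1054 0.0208] [76 82 88]
```

View pics/s5.png

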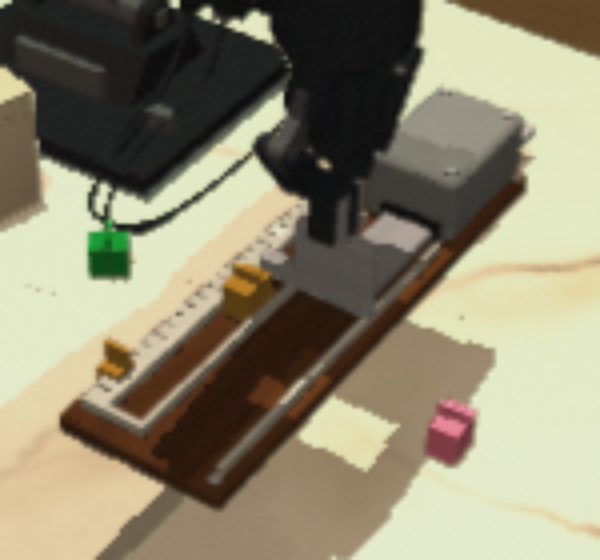

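Fingers hold the plate, but near its top edge. I'll open slightly, go 8 mm deeper and regrip.

```bash
python3 -m pendant '[[[0,0,0,0,22],[0,0,0,0,22],[0,0,-0.1,0,22],[0,0,-0.1,0,22],[0,0,0,0,22]]]' 80; python3 -m pendant '[[[0,0,0,0,0],[0,0,0,0,0],[0,0,0,0,0],[0,0,0,0,0]]]' 80;python3 -c "
from h import *
c=cam('scene')
print(bot.get_obs()['ft_force'])
for v in range(220,284,8): print(v,[(dep(c,220+u/4,130+v/4).round(3)[[0,2]].tolist(), c['frame'][130+v//4,220+u//4,0]) for u in (312,328,340)])
"
```

```text
t: 5.2
eef_pos: [0.5904, 0.098, 0.0221]
ee_rot: [0.693, 0.721, -0.001, -0.001]
ft_force: [0.2, -0.5, 0.2]
finger_gap: 0.0222
gripper_force: 0.0
t: 5.6
eef_pos: [0.5919, 0.098, 0.0232]
ee_rot: [0.693, 0.721, 0.0, 0.0]
ft_force: [4.5, 0.9, -4.9]
finger_gap: 0.0078
gripper_force: 81.1
[ 3.96410596  0.05684967 -5.17387607]
220 [([0.576, 0.08], np.uint8(19)), ([0.575, 0.087], np.uint8(17)), ([0.581, 0.084], np.uint8(65))]
228 [([0.576, 0.076], np.uint8(20)), ([0.575, 0.081], np.uint8(17)), ([0.581, 0.08], np.uint8(65))]
236 [([0.575, 0.071], np.uint8(17)), ([0.574, 0.077], np.uint8(19)), ([0.583, 0.072], np.uint8(64))]
244 [([0.575, 0.066], np.uint8(20)), ([0.576, 0.07], np.uint8(20)), ([0.582, 0.068], np.uint8(66))]
252 [([0.575, 0.061], np.uint8(36)), ([0.577, 0.064], np.uint8(23)), ([0.583, 0.061], np.uint8(62))]
260 [([0.588, 0.042], np.uint8(70)), ([0.583, 0.053], np.uint8(60)), ([0.584, 0.055], np.uint8(70))]
268 [([0.586, 0.039], np.uint8(70)), ([0.586, 0.044], np.uint8(71)), ([0.586, 0.048], np.uint8(72))]
276 [([0.587, 0.032], np.uint8(72)), ([0.588, 0.037], np.uint8(70)), ([0.589, 0.04], np.uint8(70))]
```

Tips are now about 14 mm below the plate's edge and the grip is firm. I'll draw 80 mm out slowly, then measure.

```bash
python3 -m pendant '[[[-0.1,-0.004,0,0,0],[-0.15,-0.005,0,0,0],[-0.2,-0.007,0,0,0],[-0.2,-0.007,0,0,0],[-0.2,-0.007,0,0,0],[-0.2,-0.007,0,0,0],[-0.2,-0.007,0,0,0],[-0.2,-0.007,0,0,0],[-0.2,-0.007,0,0,0],[-0.15,-0.006,0,0,0],[-0.1,-0.004,0,0,0],[-0.1,-0.004,0,0,0],[0,0,0,0,0],[0,0,0,0,0]]]' 100
cat > m.py <<'E'
from h import *
g=np.array([np.cos(.036),np.sin(.036)])
o=bot.get_obs();print('tcp gx',np.array(o['eef_pos'])[:2]@g,o['ft_force'],o['finger_gap'])
c=cam('scene');hsv=cv2.cvtColor(c['frame'],cv2.COLOR_BGR2HSV)
m=cv2.inRange(hsv,(12,120,60),(30,255,255));m[:,:225]=0;m[:160]=0;m[250:]=0;m[:,330:]=0
for q in cv2.findContours(m,0,2)[0]:
    if cv2.contourArea(q)>8: x,y,w,h=cv2.boundingRect(q);print(x,y,w,h)
cv2.imwrite('pics/m%.2f.png'%o['t'],cv2.resize(c['frame'][170:260,225:345],None,fx=6,fy=6,interpolation=cv2.INTER_CUBIC))
print('pics/m%.2f.png'%o['t'])
E
python3 m.py
```

```text
t: 7.05
eef_pos: [0.5116, 0.0948, 0.0232]
ee_rot: [0.693, 0.721, 0.0, 0.001]
ft_force: [5.7, -1.2, -8.0]
finger_gap: 0.0069
gripper_force: 101.2
tcp gx 0.5146891030541181 [ 5.73431844 -1.1878495  -8.0026069 ] 0.00687227926846378
276 245 6 5
235 230 21 13
244 215 9 10
250 213 20 21
301 195 29 31
290 163 26 37
pics/m7.05.png
```

```bash
ls pics; python3 - <<'E'
from h import *
c=cam('scene')
for n,p in (('a',(.4,.1,.03)),): pass
E
cp pics/m7.05.png pics/v8.png
```

```text
crop.png
m7.05.png
s2.png
s4.png
s5.png
scene0.png
t2.png
top0.png
w1.png
w3.png
```

View pics/v8.png

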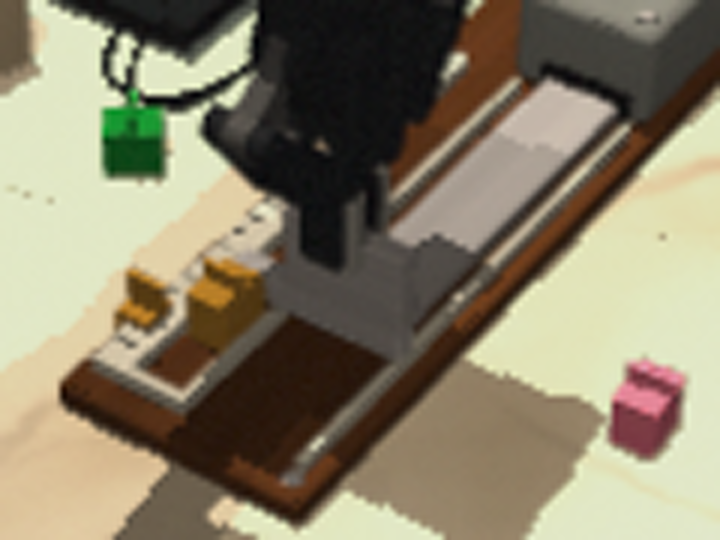

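The picture shows the rider (230,300 in the crop) pushed ahead by the slide and about 25 mm short of the fin (148,285). Next I'll measure the remaining distance numerically from the scene and wrist views.

```bash
cat > w.py <<'E'
from h import *
g=np.array([np.cos(.036),np.sin(.036)]);n=np.array([-g[1],g[0]])
def wray(c,u,v,z):
    K=c['mtx'];x=(u-K[0,2])/K[0,0];y=(v-K[1,2])/K[1,1];r=np.hypot(x,y)
    d=c['R'].T@(np.array([x/r*np.sin(r),y/r*np.sin(r),np.cos(r)]) if r>1e-9 else np.array([0,0,1.]))
    o=-c['R'].T@c['t']; return o+d*(z-o[2])/d[2]
def gg(p): return np.array([p[:2]@g,p[:2]@n]).round(4)
if __name__=='__main__':
    c=cam('wrist');f=c['frame'];hsv=cv2.cvtColor(f,cv2.COLOR_BGR2HSV)
    np.save('w.npy',f)
    print('cam at gauge',gg(-c['R'].T@c['t']),(-c['R'].T@c['t'])[2])
    m=cv2.inRange(hsv,(12,130,70),(28,255,255))
    for q in cv2.findContours(m,0,2)[0]:
        if cv2.contourArea(q)>40:
            x,y,w,h=cv2.boundingRect(q);p=wray(c,x+w/2,y+h/2,.025)
            if .35<p[0]<.6 and .05<p[1]<.2: 
                print((x,y,w,h),gg(p),'L',gg(wray(c,x,y+h/2,.025)),'R',gg(wray(c,x+w,y+h/2,.025)))
                for r in range(y,y+h,3): print(r,x-2,' '.join('%d'%k for k in hsv[r,x-2:x+w+2,2]))
E
python3 w.py; python3 - <<'E'
from w import *
c=cam('scene')
for nm,u,v,z in(('ridge out',207,262,.029),('ridge in',258,292,.029),('fin in',166,299,.034),('fin out',128,268,.034)):
    print(nm,gg(onz(c,225+(u+.5)/6-.5,170+(v+.5)/6-.5,z)))
E
```

```text
cam at gauge [0.516  0.1443] 0.19686382769206853
(225, 155, 49, 43) [0.4979 0.1124] L [0.4845 0.1125] R [0.5112 0.1124]
155 223 101 101 101 101 101 101 102 103 105 107 107 106 105 106 106 106 107 107 106 107 106 106 106 106 105 106 105 106 105 105 105 105 104 105 104 103 105 104 104 104 103 104 103 104 104 105 104 104 103 104 106 109 109
158 223 99 99 99 98 98 98 98 97 96 97 97 98 98 98 98 98 98 98 98 99 99 98 99 98 98 98 98 99 99 99 99 99 99 99 99 99 99 99 100 99 99 99 99 96 96 97 96 97 96 94 91 101 106
161 223 96 96 95 103 149 174 182 185 185 185 185 184 185 186 186 186 186 186 187 187 187 185 164 126 108 109 108 102 113 165 188 191 191 191 191 192 191 192 192 192 192 192 193 193 193 193 193 187 168 118 89 83 88
164 223 94 94 93 110 176 208 218 220 219 220 219 219 220 219 220 219 220 220 220 220 218 203 195 209 218 222 206 154 117 189 220 223 223 223 222 222 223 223 223 223 223 223 224 224 224 224 223 212 186 144 99 118 170
167 223 94 94 95 104 174 206 217 217 217 218 218 218 217 218 218 218 217 218 218 219 216 196 188 207 217 220 208 158 119 189 216 219 220 219 220 220 220 220 221
[... 3378 characters left out ...]
6 212 176 142 228 240
139 203 240 239 234 202 209 219 221 221 220 208 207 217 222 225 200 113 88 86 88 101 165 223 227 227 227 228 228 229 228 228 217 185 142 230 240
142 203 240 239 234 210 204 214 214 215 211 187 196 214 219 222 201 132 91 85 87 99 159 205 209 210 209 209 209 209 209 209 204 179 172 230 239
145 203 239 240 240 237 213 174 172 176 176 161 190 213 219 218 202 155 96 86 86 92 122 181 212 217 215 178 152 163 229 238 239 239 240 240 240
148 203 240 240 240 240 240 240 240 240 240 238 204 212 216 217 207 166 109 114 128 141 160 220 239 240 240 240 240 240 240 240 240 240 241 241 241
ridge out [0.5056 0.1284]
ridge in [0.5032 0.1043]
fin in [0.4774 0.1249]
fin out [0.4826 0.1456]
```

```bash
cat > e.py <<'E'
import sys
from w import *
c=cam('wrist')
a=list(map(float,sys.argv[1:]))
print('ridge',gg(wray(c,a[0],a[1],.029)),'fin',gg(wray(c,a[2],a[3],.034)),'plate/tcp',gg(np.array(bot.get_obs()['eef_pos'])))
E
python3 e.py 248.5 174 215.8 144
```

```text
ridge [0.4979 0.1145] fin [0.4819 0.131 ] plate/tcp [0.5148 0.0763]
```

```bash
python3 -m pendant '[[[-0.1,-0.004,0,0,0],[-0.1,-0.004,0,0,0],[-0.1,-0.004,0,0,0],[-0.05,-0.001,0,0,0],[0,0,0,0,0],[0,0,0,0,0]]]' 100; python3 w.py | cut -c1-240
```

```text
t: 7.9
eef_pos: [0.4978, 0.0943, 0.0233]
ee_rot: [0.693, 0.721, 0.0, 0.001]
ft_force: [5.8, -1.1, -7.9]
finger_gap: 0.0068
gripper_force: 101.1
cam at gauge [0.502  0.1443] 0.1968584236467473
(226, 155, 48, 43) [0.4843 0.1123] L [0.4711 0.1124] R [0.4972 0.1123]
155 224 98 98 98 97 98 98 97 98 97 97 99 100 100 100 100 100 100 99 99 100 100 99 100 100 99 99 99 100 99 100 101 102 102 103 102 103 103 103 104 104 103 103 103 102 103 103 104 102 103 103 107 108
158 224 99 98 98 99 98 98 98 97 98 97 97 97 97 98 97 98 98 97 98 98 98 98 98 99 99 97 98 98 98 98 98 98 98 99 98 98 99 99 98 98 99 99 99 98 99 99 99 97 95 92 91 99
161 224 97 96 98 117 161 182 184 184 184 186 184 185 186 186 186 186 186 187 188 188 187 178 151 120 110 109 106 101 126 172 189 192 191 192 192 192 192 192 192 192 192 192 193 193 193 193 194 183 159 104 82 85
164 224 95 95 105 158 193 217 219 219 219 220 219 220 219 220 220 221 220 220 220 220 219 208 206 215 219 222 199 141 143 200 221 222 223 223 223 222 222 223 223 223 224 223 223 223 224 224 224 205 176 112 117 169
167 224 96 95 102 132 167 212 217 217 218 218 218 
[... 3378 characters left out ...]
 221 222 222 220 196 211 221 224 221 189 104 92 130 199 224 226 227 227 227 227 228 228 228 217 186 193 231 240
139 229 240 238 214 206 219 222 224 224 224 225 222 197 208 219 222 220 188 107 92 135 204 227 228 228 229 229 230 229 230 229 219 190 198 231 239
142 229 240 238 211 190 197 200 200 200 199 199 194 174 201 217 220 219 189 118 91 115 165 193 195 195 196 195 196 197 198 198 194 192 226 238 240
145 229 240 240 239 230 227 228 228 229 230 230 226 191 200 216 219 216 189 126 90 107 185 233 236 236 236 235 217 225 239 240 240 240 240 240 240
148 229 240 240 240 240 240 240 240 240 240 240 236 213 203 213 215 212 191 159 159 177 217 239 241 240 240 241 241 241 240 241 241 240 241 241 240
```

```bash
python3 e.py 248.3 174 243.2 144
```

```text
ridge [0.4838 0.1144] fin [0.4821 0.1307] plate/tcp [0.5009 0.0763]
```

```bash
python3 -m pendant '[[[-0.05,-0.002,0,0,0],[0,0,0,0,0],[0,0,0,0,0],[0,0,0,0,0],[0,0,0,0,0]]]' 100; python3 -m pendant '[[[0.05,0.002,0,0,0],[0.1,0.004,0,0,0],[0.15,0.005,0,0,0],[0.2,0.007,0,0,0],[0.2,0.007,0,0,0],[0.2,0.007,0,0,0],[0.2,0.007,0,0,0],[0.2,0.007,0,0,0],[0.2,0.007,0,0,0],[0.2,0.007,0,0,0],[0.2,0.007,0,0,0],[0.2,0.007,0,0,0],[0.15,0.006,0,0,0],[0.1,0.004,0,0,0],[0.05,0.002,0,0,0],[0,0,0,0,0],[0,0,0,0,0]]]' 100; python3 w.py | grep -E '^\(|cam'
```

```text
t: 8.5
eef_pos: [0.4959, 0.0942, 0.0232]
ee_rot: [0.693, 0.721, 0.0, 0.001]
ft_force: [6.5, -0.4, -7.4]
finger_gap: 0.0073
gripper_force: 101.1
t: 10.2
eef_pos: [0.5915, 0.098, 0.0233]
ee_rot: [0.693, 0.721, -0.0, -0.0]
ft_force: [5.1, 0.2, -6.3]
finger_gap: 0.007
gripper_force: 101.4
cam at gauge [0.596  0.1446] 0.19692584493687748
(73, 160, 50, 40) [0.4841 0.1124] L [0.4642 0.113 ] R [0.5021 0.1119]
(76, 129, 9, 28) [0.4733 0.1357] L [0.4697 0.1359] R [0.4768 0.1354]
(86, 124, 22, 27) [0.4861 0.138 ] L [0.4779 0.1387] R [0.4941 0.1375]
```

```bash
python3 -m pendant '[[[0.025,0.001,0,0,0],[0.025,0.001,0,0,0],[0,0,0,0,0],[0,0,0,0,0]]]' 100
```

```text
t: 10.65
eef_pos: [0.5929, 0.0981, 0.0233]
ee_rot: [0.693, 0.721, -0.001, -0.001]
ft_force: [0.2, 0.3, -4.0]
finger_gap: 0.0069
gripper_force: 101.6
```

At its stop: the spring load is gone from the tool. Release and retreat.

```bash
python3 -m pendant '[[[0,0,0,0,12],[0,0,0,0,25],[0,0,0,0,40],[0,0,0,0,40],[0,0,0,0,40],[0,0,0.5,0,40],[0,0,1,0,40],[0,0,1,0,40],[0,0,1,0,40],[0,0,0.5,0,40],[-1,0,0,0,40],[-1,0,0,0,40],[-0.5,0,0,0,40],[0,0,0,0,40],[0,0,0,0,40]]]' 40; python3 - <<'E'
from w import *
c=cam('scene')
print('plate face',[dep(c,220+u/4,130+262/4).round(4) for u in(330,340,350)],'before x .5884')
E
python3 w.py | cut -c1-230
```

```text
t: 12.15
eef_pos: [0.494, 0.0981, 0.1839]
ee_rot: [0.693, 0.721, 0.001, 0.001]
ft_force: [0.7, -0.1, 0.2]
finger_gap: 0.0403
gripper_force: 0.0
plate face [array([0.5891, 0.0958, 0.0459]), array([0.5876, 0.0884, 0.0505]), array([0.5887, 0.0827, 0.0525])] before x .5884
cam at gauge [0.4988 0.1481] 0.35748897074505803
(254, 142, 28, 19) [0.4834 0.1127] L [0.469  0.1127] R [0.4977 0.1126]
142 252 95 94 94 94 95 97 97 98 99 100 100 101 101 101 96 93 94 100 103 103 105 104 105 105 105 104 104 97 96 97 98 100
145 252 91 91 89 96 150 198 213 214 214 214 214 214 213 212 203 205 206 192 206 214 214 215 215 215 215 216 213 169 104 89 88 88
148 252 91 92 90 96 152 198 211 212 212 211 212 212 212 211 207 209 207 179 199 211 212 211 211 212 212 212 209 169 106 88 88 90
151 252 95 94 93 98 155 198 209 208 208 209 209 209 209 209 205 206 201 145 191 208 210 211 211 211 211 211 209 178 109 91 90 90
154 252 96 95 95 103 167 201 206 206 206 207 207 206 207 207 202 205 202 142 190 207 209 210 209 209 210 209 208 184 112 92 92 92
157 252 97 97 98 107 167 197 201 201 202 201 202 202 202 200 194 202 202 140 185 202 204 204 205 204 204 205 204 185 113 95 95 95
160 252 131 132 131 135 157 172 174 174 174 173 173 173 174 172 166 192 196 137 160 172 174 173 173 173 174 175 174 156 136 133 132 136
(259, 120, 17, 17) [0.483  0.1363] L [0.4744 0.1364] R [0.4916 0.1363]
120 257 98 101 122 167 190 195 194 193 191 190 188 190 192 193 193 193 193 187 135 99 94
123 257 100 104 151 209 223 225 223 206 200 211 184 173 209 226 227 227 225 195 133 102 99
126 257 229 228 222 212 216 217 217 207 204 208 180 136 188 218 221 221 219 197 220 229 230
129 257 234 232 224 208 214 215 214 198 196 207 188 145 188 216 220 220 218 202 226 233 233
132 257 233 232 221 206 212 215 213 195 194 206 193 151 191 218 221 221 220 208 227 233 233
135 257 233 232 225 192 161 154 149 140 175 202 199 150 138 149 159 210 226 228 232 233 233
```

```bash
python3 e.py 267.5 152 266 135
```

```text
ridge [0.4832 0.1126] fin [0.482  0.1301] plate/tcp [0.4977 0.0802]
```

Ridge and fin are within about 1 mm along the gauge, and the plate is back at its home position. The arm is clear, so I'll hand in.

```bash
python3 -c "
from station import bot
print(bot.sign_off())"
```

```text
the job is handed in; nothing more can be done
None
```

The job is handed in: the rider's ridge measured about 1 mm from the mark fin along the gauge, the slide was eased home without snapping, and the arm ended clear of everything; the verdict was not shown.

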